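# Load four sizes of shake flask into their clamps on the orbital shaker

## Task

Load the orbital shaker for the next cell-culture run: stand each of the four capped shake flasks upright in the spring clamp of its own size on the shaker's platform, with its bottom resting flat on the clamp's disc. Keep the flasks upright and set them down rather than dropping them, and leave the glass media bottle standing where it is.

Things in the scene. Friction and masses are not known exactly. Their poses are not given: they have to be found in the camera images.
- flask_50: the smallest of four shake flasks (50 mL): clear-plastic Erlenmeyer flask, empty, white screw cap, upright on the grey mat. Base 52 mm across, overall height 92 mm; cap on top 32 mm across, 24 mm tall, with 12 mm of straight neck 24 mm across below it, then the body widens: take it by the cap from above. Origin: centre of its underside; z up through the cap.
- flask_125: the second smallest of four shake flasks (125 mL): clear-plastic Erlenmeyer flask, empty, white screw cap, upright on the grey mat. Base 67 mm across, overall height 116 mm; cap on top 38 mm across, 26 mm tall, with 12 mm of straight neck 30 mm across below it, then the body widens: take it by the cap from above. Origin: centre of its underside; z up through the cap.
- flask_250: the second largest of four shake flasks (250 mL): clear-plastic Erlenmeyer flask, empty, white screw cap, upright on the grey mat. Base 83 mm across, overall height 146 mm; cap on top 43 mm across, 28 mm tall, with 12 mm of straight neck 35 mm across below it, then the body widens: take it by the cap from above. Origin: centre of its underside; z up through the cap.
- flask_500: the largest of four shake flasks (500 mL): clear-plastic Erlenmeyer flask, empty, white screw cap, upright on the grey mat. Base 98 mm across, overall height 178 mm; cap on top 48 mm across, 30 mm tall, with 12 mm of straight neck 40 mm across below it, then the body widens: take it by the cap from above. Origin: centre of its underside; z up through the cap.
- clamp_50: the smallest of four flask clamps, for the 50 mL flask: fixed steel disc 3 mm thick on the platform, with 4 rigid steel legs round it, 60 mm clear between them. They rise straight to 23 mm, then flare out 10 mm to tips 35 mm high, 85 mm across. Origin: centre of the disc's underside, on the platform; z up. A seated flask's underside is 3 mm above it.
- clamp_125: the second smallest of four flask clamps, for the 125 mL flask: fixed steel disc 3 mm thick on the platform, with 4 rigid steel legs round it, 75 mm clear between them. They rise straight to 27 mm, then flare out 10 mm to tips 39 mm high, 100 mm across. Origin: centre of the disc's underside, on the platform; z up. A seated flask's underside is 3 mm above it.
- clamp_250: the second largest of four flask clamps, for the 250 mL flask: fixed steel disc 3 mm thick on the platform, with 4 rigid steel legs round it, 91 mm clear between them. They rise straight to 31 mm, then flare out 10 mm to tips 43 mm high, 116 mm across. Origin: centre of the disc's underside, on the platform; z up. A seated flask's underside is 3 mm above it.
- clamp_500: the largest of four flask clamps, for the 500 mL flask: fixed steel disc 3 mm thick on the platform, with 4 rigid steel legs round it, 106 mm clear between them. They rise straight to 35 mm, then flare out 10 mm to tips 47 mm high, 131 mm across. Origin: centre of the disc's underside, on the platform; z up. A seated flask's underside is 3 mm above it.
- shaker: the orbital shaker, fixed, off: cream housing, flat dark drilled platform 300 x 300 mm, its top 90 mm above the bench, clamps at the corners of a 150 mm square about its centre; a dark panel reaches 190 mm from the centre to its -x, 52 mm high. It is on the robot's left or right, the mat with the flasks on the other side. Origin: on the bench under the platform's centre; axes along its edges.
- media_bottle: glass bottle with paper label and blue cap, 80 mm in diameter, 172 mm tall, standing among the flasks; not part of the job. Origin: centre of its underside. The mat under it and the flasks is 3 mm thick, 300 mm square; flasks and bottle stand at least 100 mm apart, centre to centre. A loose cap, dish and vial, under 55 mm high, lie near the mat's edges.
Not all that is in view belongs to the job. Leave any yellow look-alike of the flask_250 alone.

How it is judged (in metres and radians):
At the end, for the whole second after the job is handed in: Every flask stands in the clamp of its own size: within 10 mm of the clamp's centre, its bottom on the disc (less than 4 mm above it), upright within about 4.5 degrees, released and at rest; the media bottle still stands within 30 mm of where it was (horizontal distance between flask_50 and clamp_50 below 0.01 m and z of flask_50 in the frame of clamp_50 between 0 and 0.007 m and angle between each of flask_50, flask_125, flask_250, flask_500's own z axis and vertical below 0.08 rad and linear speed of each of flask_50, flask_125, flask_250, flask_500 below 0.02 m/s and angular speed of each of flask_50, flask_125, flask_250, flask_500 below 0.2 rad/s and contact force between the fingers and flask_50 below 0.05 N and horizontal distance between flask_125 and clamp_125 below 0.01 m and z of flask_125 in the frame of clamp_125 between 0 and 0.007 m and contact force between the fingers and flask_125 below 0.05 N and horizontal distance between flask_250 and clamp_250 below 0.01 m and z of flask_250 in the frame of clamp_250 between 0 and 0.007 m and contact force between the fingers and flask_250 below 0.05 N and horizontal distance between flask_500 and clamp_500 below 0.01 m and z of flask_500 in the frame of clamp_500 between 0 and 0.007 m and contact force between the fingers and flask_500 below 0.05 N and distance of media_bottle from where it was at the start of the episode below 0.03 m and angle between media_bottle's own z axis and vertical below 0.1 rad); the robot touches nothing.
It fails at once if a flask is tipped more than 35 degrees (angle between any of flask_50, flask_125, flask_250, flask_500's own z axis and vertical above 0.61 rad).
It fails at once if a flask is dropped or thrown: it moves faster than 0.5 m/s without the fingers on it (a fall of about 13 mm) ((linear speed of flask_50 above 0.5 m/s and contact force between the fingers and flask_50 below 0.02 N) or (linear speed of flask_125 above 0.5 m/s and contact force between the fingers and flask_125 below 0.02 N) or (linear speed of flask_250 above 0.5 m/s and contact force between the fingers and flask_250 below 0.02 N) or (linear speed of flask_500 above 0.5 m/s and contact force between the fingers and flask_500 below 0.02 N)).
It fails at once if the media bottle is shifted by more than 30 mm or knocked over (distance of media_bottle from where it was at the start of the episode above 0.03 m or angle between media_bottle's own z axis and vertical above 0.3 rad).
It also fails if it takes over 115 s, if anything falls off the work surface, if the arm or the gripper's body presses on something with over 40 N, if the wrist force passes 120 N, or if a joint passes its speed limit or range.

## Robot

A 6-joint arm with a two-finger parallel gripper is mounted at the origin on the work surface. World frame = base frame: x ahead of the robot, y to its left, z up, the work surface at z = 0. Lengths are in mm, angles in rad, forces in N, time in s.
With the tool pointing down it reaches from about 300 to 775 mm from the base axis. Payload 14.6 kg.
Tool frame: the origin (TCP) lies on the centre line of the jaws, within the pads' length; the fingertips stand 11 mm ahead of it and the grasp point (between the pads) lies 8 mm behind it; x points along the fingers, y is the direction in which the jaws open and shut, and the axes are right-handed (so a half turn about x gives the same grasp; the last joint's range is limited). The gripper opens to 94 mm and grips with 3 to 60 N. Pads are 16 mm wide; open, the fingers measure 119 mm over their backs; the gripper's body (75 mm by 177 mm) begins 78 mm behind the grasp point.
Start: joints at [1.086, 0.3, 1.521, -0, 1.321, -0.067], TCP at [223.159, 502.682, 216.446] pointing down, gripper open.
Joint ranges: [-3.03, 3.03], [-0.79, 2.21], [0.23, 2.52], [-1.04, 4.18], [0, 3.07], [-2.55, 2.55]. Speed limits (rad/s): [2.22, 2.22, 2.57, 3.14, 3.14, 3.14].

## Interface

Orientations are given as [roll, pitch, yaw] about the fixed x, y, z axes, in that order (R = Rz(yaw) Ry(pitch) Rx(roll)).
In Python, from cell import manip gives the robot as it stands.
- The arm moves only by the shell command python3 -m handwheel 'ROWS' [OPENING] [FORCE]. ROWS is JSON, a list of rows, each a list of 2 entries, a list of its own where there are three numbers: the shift along the tool's x, y, z in mm, then the turn about the tool's x in rad. In form: [[[x, y, z], spin], ...]. A call has exactly 10 rows; each row shifts and turns the commanded pose from where the row before left it, along the tool's axes as they then stand; what a row does not reach is not made up. A row lasts 1/8 s, in which the tool goes at most 62.5 mm and 10.7 degrees, less where a joint would pass 70% of its speed; a pose out of reach is approached as far as the arm can. A call with a gripper value outside its range is refused whole. OPENING is the closure in counts, from 0 (fully open) to 255 (shut), set as the call begins (- or left out, the last holds). The fingers move at their own pace and stop on an object; FORCE is the grip in N (left out, the last holds). Time passes only in rows, so rows that do not move let the fingers close, or fill a call up. It gives the time, the measured TCP pose, the force and the opening at its end, in the units of the state.
- manip.read_state(): the state, without advancing time (a new reading comes with each control period).
- manip.camera(name): name is "side" or "top" or "wrist"; returns a dict with "pixels" (420x560x3 uint8, red, green, blue), "z_map" (420x560 float32, mm along the optical axis (not along the pixel's ray), 0 where there is no reading), "mtx" (3x3 intrinsics, pixels), "xyz" and "orientation" of the camera in the world. Camera axes: x right, y up, looking along -z (the intrinsics and any distortion apply to the point x, -y, -z); pixel columns grow to the right and rows downward; lengths in mm; the calibration is good to about 2 mm. A picture is of the moment at which its call begins.
- manip.sign_off(): hands the job in, once; it reports no verdict.
Trained networks look in the newest picture that a camera, given by its name, has taken for a name from the list of things; names that differ only in an ending like _2 or _b are one class to them, and where a whole thing is asked for, a point or a joint stands for the part that bears it (a point fixed in the world has none). Each returns a list of dicts, best first, with "confidence" (0 to 1); they miss things now and then, are a little off and sometimes report something else, mostly with a low value. They report only what shows in the picture. A call takes as long as a camera call. They do not tell look-alikes from the thing itself.
- manip.cut_out(target, camera): "region" (420x560 bool, what is visible of it) and "centre" ([column, row] in pixels, amid what is visible of it).
The state is a dict: "clock": time; "joints": joint angles; "qd": joint speeds; "effort": joint torques, N m; "eef_pos": TCP position; "eef_rot": TCP orientation; "wrist_force": force on the tool from outside, world axes, zero at the start; "moment": the same for the moment, N m; "finger_gap": finger opening in mm.
Only numpy, scipy, OpenCV 4.12 (cv2) and the standard library are available. Lean on these libraries where they do the work, as an engineer would, in place of code of your own. Each camera call takes 0.05 s, during which the arm holds its last target. There are 200 camera calls.

## Working session

There is one attempt and no reset: what is moved stays moved. The work goes in short steps, Python scripts to look and compute and a shell command to move; the robot and the scene stay as the last step left them, time stands still between calls to the robot, and variables do not carry over. Pictures are saved under pics/ and viewed, about 12 in all and at most 16, crops included, and the job is handed in when it is done.

```bash
mkdir -p pics; ls; cat > h.py <<'E'
import numpy as np, cv2
from scipy.spatial.transform import Rotation as R
from cell import manip
def cam(n):
    c=manip.camera(n); return c
def save(c,name): cv2.imwrite('pics/'+name,np.ascontiguousarray(c['pixels'][:,:,::-1]))
def cloud(c):
    z=c['z_map'].astype(float); K=np.array(c['mtx']); v,u=np.mgrid[:z.shape[0],:z.shape[1]]
    p=np.stack([(u-K[0,2])/K[0,0]*z,-(v-K[1,2])/K[1,1]*z,-z],-1)
    o=np.array(c['orientation'],float)
    Rm=o if o.shape==(3,3) else R.from_euler('xyz',o).as_matrix()
    w=p@Rm.T+np.array(c['xyz']); w[z<=0]=np.nan; return w
E
python3 - <<'E'
from h import *
s=manip.read_state(); print(s)
ims=[]
for n in ['top','side']:
    c=cam(n); print(n,c['xyz'],c['orientation'],c['mtx']); save(c,n+'0.png'); w=cloud(c)
    print({k:v.shape if hasattr(v,'shape') else v for k,v in c.items() if k not in('xyz','orientation','mtx')}.keys())
    for t in ['flask_50','flask_125','flask_250','flask_500','clamp_50','clamp_125','clamp_250','clamp_500','shaker','media_bottle']:
        for d in manip.cut_out(t,n):
            p=w[d['region']]; p=p[~np.isnan(p[:,0])]
            top=p[p[:,2]>np.percentile(p[:,2],97)-4] if len(p) else p
            print(t,round(d['confidence'],2),np.round(d['centre']),d['region'].sum(),np.round(np.median(p,0)) if len(p) else None, 'top',np.round(np.median(top,0)) if len(top) else None)
E
```

```text
pics
{'clock': 0.0, 'joints': array([ 1.08635183e+00,  3.00484330e-01,  1.52155271e+00,  1.25806569e-05,
        1.32070726e+00, -6.66222054e-02]), 'qd': array([ 0.00135834, -0.00076282,  0.00068688,  0.00172296, -0.0002749 ,
       -0.00144171]), 'effort': array([-2.42972907e-03, -5.31793892e+01, -3.52745891e+01,  7.08580320e-02,
        2.42775731e-02, -8.43403086e-05]), 'eef_pos': array([223.07273648, 502.46790081, 215.8910702 ]), 'eef_rot': array([-1.64799927,  1.56964462, -2.06582468]), 'wrist_force': array([ 0.46554737, -0.39048416, -0.55037751]), 'moment': array([ 0.0157409 , -0.00974478,  0.00743113]), 'finger_gap': 93.68888696013408}
top [ 360.43870013   84.00319481 1167.64790983] [ 0.16285548 -0.02784312 -1.58462597] [[437.97208938   0.         284.44659464]
 [  0.         437.97208938 210.99684835]
 [  0.           0.           1.        ]]
dict_keys(['pixels', 'z_map'])
flask_50 0.72 [268. 248.] 472 [448.  95.  61.] top [453.  98. 120.]
flask_50 0.72 [141. 223.] 984 [514. 409.  73.] top [522. 423. 146.]
flask_50 0.67 [207. 178.] 324 [629. 249.  52.] top [635. 252.  95.]
f
[... 4571 characters left out ...]
7 [ 600. -119.   92.] top [622. -97. 127.]
clamp_250 0.8 [420. 296.] 3380 [ 594. -270.   92.] top [ 631. -233.  131.]
clamp_250 0.61 [295. 267.] 1035 [ 447. -109.   93.] top [465. -93. 120.]
clamp_500 0.9 [344. 333.] 2351 [ 444. -261.   93.] top [ 469. -236.  125.]
clamp_500 0.81 [364. 245.] 1617 [ 600. -119.   92.] top [622. -97. 127.]
clamp_500 0.8 [420. 296.] 3380 [ 594. -270.   92.] top [ 631. -233.  131.]
clamp_500 0.61 [295. 267.] 1035 [ 447. -109.   93.] top [465. -93. 120.]
shaker 0.85 [321. 319.] 25756 [ 438. -241.   88.] top [ 488. -211.   89.]
shaker 0.17 [242. 228.] 1248 [443.  84.  52.] top [450.  97. 118.]
media_bottle 0.89 [315. 195.] 2286 [608.  66.  96.] top [623.  86. 173.]
```

View pics/top0.png

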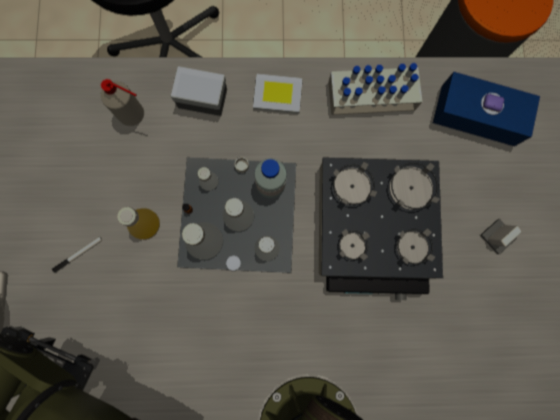

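View pics/side0.png

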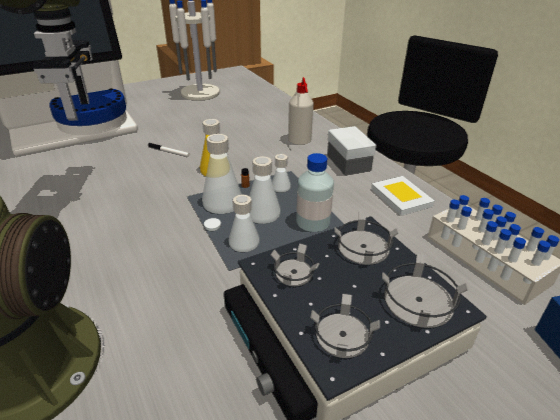

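Top view: flask_500 is at (195,235), 250 at (234,208), 125 at (267,243), 50 at (205,175) and the bottle at (270,178). The yellow look-alike stands off the mat at (141,223). Clamps: 50 at (352,245), 125 at (412,246), 250 at (352,185), 500 at (412,187). Candidates for flask_250 are px (234,208) white and (141,223) yellow, so I choose the white one on the mat. Next I measure precisely.

```bash
cat >> h.py <<'E'
def circ(p):
    from scipy.optimize import least_squares
    hull=cv2.convexHull(p[:,:2].astype(np.float32))[:,0]
    f=lambda a:np.hypot(hull[:,0]-a[0],hull[:,1]-a[1])-a[2]
    c0=p[:,:2].mean(0); r=least_squares(f,[*c0,20],loss='soft_l1').x; return r
def near(w,xy,zl,zh,rad):
    p=w.reshape(-1,3); p=p[~np.isnan(p[:,0])]
    return p[(p[:,2]>zl)&(p[:,2]<zh)&(np.hypot(p[:,0]-xy[0],p[:,1]-xy[1])<rad)]
FL={'50':((635,252),95,16),'125':((452,98),119,19),'250':((538,172),149,21.5),'500':((470,260),181,24)}
CL={'50':(449,-113),'125':(445,-264),'250':(601,-120),'500':(595,-270)}
E
python3 - <<'E'
from h import *
s=manip.read_state(); print(np.round(R.from_euler('xyz',s['eef_rot']).as_matrix(),4))
for n in ['top','side']:
    c=cam(n); w=cloud(c)
    for k,(xy,h,r) in FL.items():
        p=near(w,xy,h-6,h+6,45); cc=circ(p); print(n,'flask',k,len(p),np.round(p[:,2].mean(),1),'circ',np.round(cc,1),'mean',np.round(p[:,:2].mean(0),1))
    p=near(w,(523,-192),85,92,240); 
    r=cv2.minAreaRect(p[:,:2].astype(np.float32)); print(n,'plat',np.round(p[:,2].mean(),1),r)
    for k,xy in CL.items():
        p=near(w,xy,112,140,75); 
        cc=circ(p); print(n,'clamp tips',k,len(p),np.round(cc,1))
    if n=='top':
        im=cv2.resize(c['pixels'][140:290,110:310],None,fx=3.5,fy=3.5,interpolation=cv2.INTER_CUBIC); cv2.imwrite('pics/crop.png',im[:,:,::-1])
E
```

```text
[[-0.000e+00  4.058e-01  9.140e-01]
 [-1.000e-04  9.140e-01 -4.058e-01]
 [-1.000e+00 -1.000e-04 -0.000e+00]]
top flask 50 131 94.5 circ [635.6 252.8  15.7] mean [635.4 252.8]
top flask 125 193 118.8 circ [453.5  97.6  18.6] mean [453.   97.6]
top flask 250 262 148.9 circ [540.  172.5  21.2] mean [539.7 172.4]
top flask 500 364 180.7 circ [473.9 262.5  23.8] mean [473.8 262.1]
top plat 89.7 ((523.3966064453125, -191.83685302734375), (301.1157531738281, 300.7524719238281), 87.87621307373047)
top clamp tips 50 122 [ 450.5 -113.8   41.9]
top clamp tips 125 215 [ 448.4 -263.3   47. ]
top clamp tips 250 260 [ 600.6 -120.7   52.6]
top clamp tips 500 308 [ 595.6 -269.1   59.2]
side flask 50 76 93.1 circ [633.1 254.3  15.5] mean [632.3 252.4]
side flask 125 176 117.5 circ [450.   98.4  18.8] mean [449.4  96.4]
side flask 250 177 147.3 circ [537.5 173.6  21.1] mean [536.2 171. ]
side flask 500 189 179.3 circ [471.2 264.2  23.9] mean [470.2 260.4]
side plat 89.3 ((520.7139282226562, -189.45388793945312), (302.0379333496094, 302.1905822753906), 87.75736236572266)
side clamp tips 50 190 [ 447.9 -111.6   42.2]
side clamp tips 125 399 [ 442.5 -261.3   48.4]
side clamp tips 250 446 [ 595.9 -117.3   53.7]
side clamp tips 500 716 [ 592.6 -265.6   60.7]
```

View pics/crop.png

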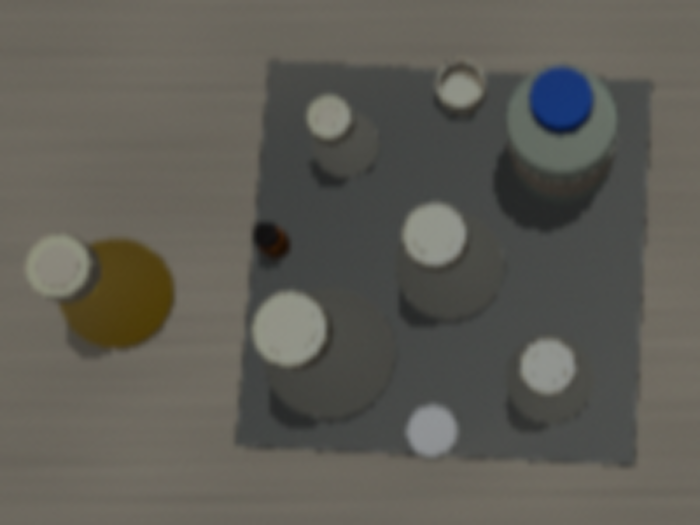

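```bash
python3 -m handwheel '[[[-20,0,0],0.1441],[[-20,0,0],0.1441],[[-20,0,0],0.1441],[[0,0,0],0.1441],[[0,0,0],0.1441],[[0,0,0],0.1441],[[0,0,0],0.1441],[[0,0,0],0.1441],[[0,0,0],0],[[0,0,0],0]]' 0 15
python3 -m handwheel '[[[0,30,30],0],[[0,30,30],0],[[0,30,30],0],[[0,30,30],0],[[0,30,30],0],[[0,30,30],0],[[0,30,30],0],[[0,39.5,29],0],[[0,0,0],0],[[0,0,0],0]]'
python3 - <<'E'
from h import *
s=manip.read_state(); print(np.round(R.from_euler('xyz',s['eef_rot']).as_matrix(),4),s['eef_pos'],s['clock'])
c=cam('wrist'); print(c['xyz'],c['orientation']); save(c,'w1.png'); w=cloud(c)
for k,(xy,h,r) in FL.items():
    p=near(w,xy,h-6,h+6,45)
    if len(p)>30: print(k,len(p),p[:,2].mean(),circ(p))
E
```

```text
clock: 2.45
eef_pos: [223.2, 502.7, 276.4]
eef_rot: [-1.084, 1.571, -2.652]
wrist_force: [-0.1, -0.0, 0.6]
finger_gap: 93.8
clock: 3.7
eef_pos: [472.4, 264.0, 276.3]
eef_rot: [-1.724, 1.57, 2.99]
wrist_force: [-0.6, -1.0, -0.5]
finger_gap: 93.9
[[-3.0e-04  1.0e+00  1.4e-03]
 [ 0.0e+00  1.4e-03 -1.0e+00]
 [-1.0e+00 -3.0e-04 -1.0e-04]] [472.38105699 263.96592891 276.34802332] 3.7
[472.79774779 338.7781973  444.42712198] [-0.26223124  0.00097188  0.00100248]
50 628 94.52749705949647 [633.28846778 255.75266219  16.12199448]
125 52 115.64662590286312 [450.62998864 103.69055228  15.83587977]
250 1241 148.76282611789313 [537.82284344 175.38494082  21.67273005]
500 2239 181.04961640320238 [471.75628238 264.91786966  24.29478579]
```

View pics/w1.png

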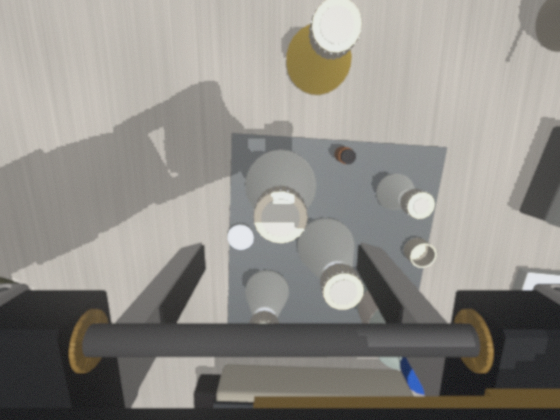

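```bash
python3 -m handwheel '[[[20,0,0],0],[[20,0,0],0],[[20,0,0],0],[[20,0,0],0],[[20,0,0],0],[[10,0,0],0],[[7,0,0],0],[[0,0,0],0],[[0,0,0],0],[[0,0,0],0]]' 0 20
python3 -m handwheel '[[[0,0,0],0],[[0,0,0],0],[[0,0,0],0],[[0,0,0],0],[[0,0,0],0],[[0,0,0],0],[[0,0,0],0],[[0,0,0],0],[[0,0,0],0],[[0,0,0],0]]' 255 20
python3 -m handwheel '[[[-5,0,0],0],[[-15,0,0],0],[[-25,0,0],0],[[-30,0,0],0],[[-30,0,0],0],[[-30,0,0],0],[[-30,0,0],0],[[-25,0,0],0],[[-10,0,0],0],[[0,0,0],0]]'
```

```text
clock: 5.0
eef_pos: [472.9, 263.8, 159.9]
eef_rot: [2.031, 1.57, 0.46]
wrist_force: [-0.5, 1.0, -0.8]
finger_gap: 94.0
clock: 6.25
eef_pos: [472.7, 263.7, 159.4]
eef_rot: [-1.161, 1.571, -2.732]
wrist_force: [-0.4, 0.5, -0.4]
finger_gap: 47.7
clock: 7.5
eef_pos: [472.7, 263.7, 359.8]
eef_rot: [2.008, 1.57, 0.438]
wrist_force: [-0.2, 0.3, -2.7]
finger_gap: 47.3
```

```bash
python3 -m handwheel '[[[0,3,10],0],[[0,5,20],0],[[0,7,30],0],[[0,8,35],0],[[0,8,35],0],[[0,8,35],0],[[0,8,35],0],[[0,8,35],0],[[0,8,35],0],[[0,8,35],0]]'
python3 -m handwheel '[[[0,8,35],0],[[0,8,35],0],[[0,8,35],0],[[0,8,35],0],[[0,7,30],0],[[0,6,25],0],[[0,4,17],0],[[0,2.5,10],0],[[0,2,5],0],[[0,0,0],0]]'
python3 - <<'E'
from h import *
s=manip.read_state(); print(np.round(R.from_euler('xyz',s['eef_rot']).as_matrix(),4),s['eef_pos'],s['clock'])
for n in ['wrist','top']:
    c=cam(n); save(c,'p1'+n+'.png'); w=cloud(c)
    p=near(w,(523,-192),84,92.5,240); print(n,cv2.minAreaRect(p[:,:2].astype(np.float32)))
E
```

```text
clock: 8.75
eef_pos: [543.6, -43.1, 358.5]
eef_rot: [-1.641, 1.569, 3.071]
wrist_force: [0.9, 0.3, -1.7]
finger_gap: 47.6
clock: 10.0
eef_pos: [597.3, -268.2, 359.2]
eef_rot: [-2.191, 1.57, 2.521]
wrist_force: [0.2, 0.4, -2.4]
finger_gap: 47.7
[[-3.e-04  1.e+00  3.e-04]
 [ 2.e-04  3.e-04 -1.e+00]
 [-1.e+00 -3.e-04 -2.e-04]] [ 597.31219496 -268.16145     359.21747439] 10.0
wrist ((520.1688232421875, -189.7106170654297), (300.1639709472656, 300.77899169921875), 87.93952941894531)
top ((523.7003173828125, -181.64126586914062), (280.217041015625, 300.4288024902344), 88.01557922363281)
```

View pics/p1wrist.png

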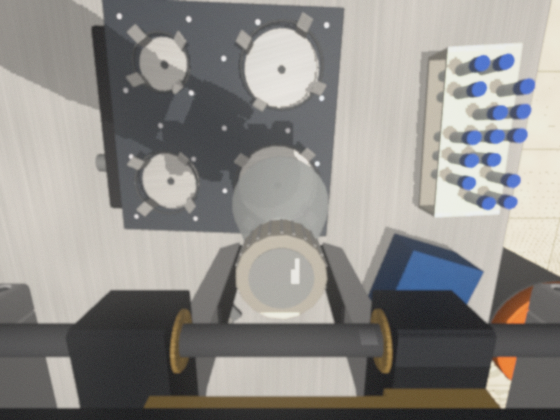

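The wrist view shows flask_500 held straight. It reads the platform centre as (520.2, -189.7), so averaging the three cameras puts clamp_500 at about (593.4, -268).

```bash
python3 -m handwheel '[[[5,-4,0],0],[[10,0,0],0],[[15,0,0],0],[[15,0,0],0],[[15,0,0],0],[[5,0,0],0],[[0,0,0],0],[[0,0,0],0],[[0,0,0],0],[[0,0,0],0]]'
python3 -m handwheel '[[[5,0,0],0],[[6,0,0],0],[[6,0,0],0],[[6,0,0],0],[[6,0,0],0],[[5,0,0],0],[[4,0,0],0],[[3,0,0],0],[[2,0,0],0],[[0,0,0],0]]'
python3 - <<'E'
from h import *
c=cam('wrist'); save(c,'p2w.png')
c=cam('side'); cv2.imwrite('pics/p2s.png',cv2.resize(c['pixels'][80:380,240:540],None,fx=2,fy=2)[:,:,::-1])
E
```

```text
clock: 11.35
eef_pos: [593.4, -268.3, 294.7]
eef_rot: [1.07, 1.57, -0.501]
wrist_force: [-0.2, -0.5, -1.2]
finger_gap: 47.6
clock: 12.6
eef_pos: [593.3, -268.2, 251.4]
eef_rot: [-1.809, 1.571, 2.904]
wrist_force: [-0.4, -0.2, -1.5]
finger_gap: 47.5
```

View pics/p2s.png

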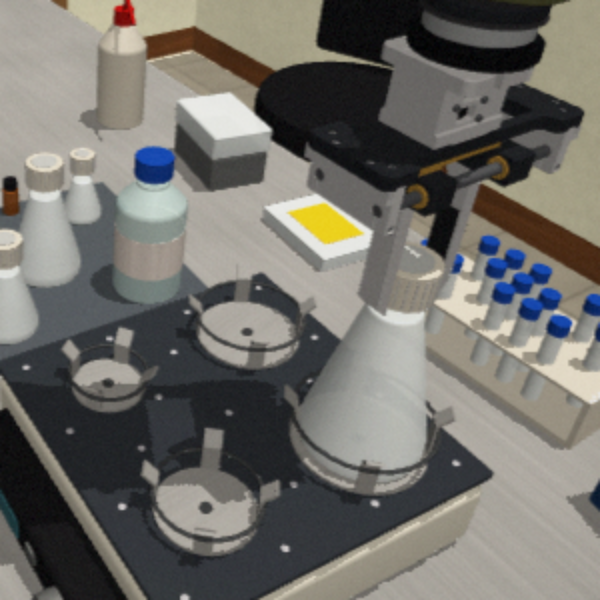

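Flask_500 sits inside clamp_500's legs at crop px (365,450), with no side force. I lower the last 2 mm and release.

```bash
python3 -m handwheel '[[[1,0,0],0],[[1,0,0],0],[[0,0,0],0],[[0,0,0],0],[[0,0,0],0],[[0,0,0],0],[[0,0,0],0],[[0,0,0],0],[[0,0,0],0],[[0,0,0],0]]'
python3 -m handwheel '[[[0,0,0],0],[[0,0,0],0],[[0,0,0],0],[[0,0,0],0],[[0,0,0],0],[[-5,0,0],0],[[-15,0,0],0],[[-20,0,0],0],[[-25,0,0],0],[[-25,0,0],0]]' 40
python3 - <<'E'
from h import *
for n in ['wrist','side','top']:
    c=cam(n); w=cloud(c); p=near(w,(594,-268),265,277,45)
    if len(p)>30: print(n,len(p),p[:,2].mean(),circ(p))
E
```

```text
clock: 13.95
eef_pos: [593.3, -268.2, 249.5]
eef_rot: [1.372, 1.571, -0.199]
wrist_force: [-0.0, -0.8, -1.9]
finger_gap: 47.5
clock: 15.2
eef_pos: [593.2, -268.2, 341.6]
eef_rot: [1.089, 1.57, -0.482]
wrist_force: [-1.0, 0.3, 0.5]
finger_gap: 79.4
wrist 2687 270.98897481933284 [ 592.64575484 -266.9865622    24.31786121]
side 633 269.7551251060349 [ 592.12623463 -267.04576843   24.3498588 ]
top 401 271.4277746498469 [ 594.36908849 -267.68805082   23.9436865 ]
```

```bash
python3 -m handwheel '[[[0,-2,-15],0],[[0,-4,-30],0],[[0,-5.5,-45],0],[[0,-5.5,-45],0],[[0,-5.5,-45],0],[[0,-5.5,-45],0],[[0,-5.5,-45],0],[[0,-5.5,-45],0],[[0,-5.5,-45],0],[[0,-5.5,-45],0]]' 0
python3 -m handwheel '[[[0,-3,-25],0],[[0,-1.5,-11.5],0],[[15,0,0],0],[[25,0,0],0],[[25,0,0],0],[[20,0,0],0],[[10,0,0],0],[[0,0,0],0],[[0,0,0],0],[[0,0,0],0]]'
python3 - <<'E'
from h import *
s=manip.read_state(); print(s['eef_pos'],s['clock'])
c=cam('wrist'); w=cloud(c)
for k,(xy,h,r) in FL.items():
    p=near(w,xy,h-6,h+6,45)
    if len(p)>100: print(k,len(p),p[:,2].mean(),circ(p))
E
```

```text
clock: 16.6
eef_pos: [542.0, 138.8, 338.5]
eef_rot: [-1.456, 1.569, -3.026]
wrist_force: [1.0, -0.2, -0.6]
finger_gap: 94.0
clock: 17.85
eef_pos: [538.9, 173.2, 245.1]
eef_rot: [1.807, 1.57, 0.236]
wrist_force: [-1.3, 0.9, 1.4]
finger_gap: 94.3
[538.93455111 173.22676293 245.08252418] 17.85
50 894 94.7855471221139 [633.76418074 255.21777046  16.45020368]
125 380 118.55050078054667 [452.3043821   99.66514604  18.23921632]
250 1816 148.92450081121336 [538.10296505 174.67662527  22.01276208]
```

```bash
python3 -m handwheel '[[[15,0,0],0],[[25,0,0],0],[[25,0,0],0],[[20,0,0],0],[[15,0,0],0],[[10,0,0],0],[[7,0,0],0],[[0,0,0],0],[[0,0,0],0],[[0,0,0],0]]' 0 20
python3 -m handwheel '[[[0,0,0],0],[[0,0,0],0],[[0,0,0],0],[[0,0,0],0],[[0,0,0],0],[[0,0,0],0],[[0,0,0],0],[[0,0,0],0],[[0,0,0],0],[[0,0,0],0]]' 255 20
python3 -m handwheel '[[[-5,0,0],0],[[-15,0,0],0],[[-25,0,0],0],[[-30,0,0],0],[[-30,0,0],0],[[-30,0,0],0],[[-30,0,0],0],[[-25,0,0],0],[[-10,0,0],0],[[0,0,0],0]]'
```

```text
clock: 19.15
eef_pos: [538.9, 173.3, 127.9]
eef_rot: [1.812, 1.57, 0.241]
wrist_force: [-0.0, -0.3, -0.8]
finger_gap: 93.8
clock: 20.4
eef_pos: [538.7, 173.2, 127.4]
eef_rot: [-1.589, 1.571, 3.124]
wrist_force: [0.9, 0.4, -0.8]
finger_gap: 42.8
clock: 21.65
eef_pos: [538.7, 173.2, 327.8]
eef_rot: [1.778, 1.57, 0.207]
wrist_force: [-0.1, -0.9, -2.4]
finger_gap: 42.2
```

```bash
python3 -m handwheel '[[[0,2,10],0],[[0,5,25],0],[[0,7.5,35],0],[[0,7.5,35],0],[[0,7.5,35],0],[[0,7.5,35],0],[[0,7.5,35],0],[[0,7.5,35],0],[[0,5,25],0],[[0,2,15],0]]'
python3 -m handwheel '[[[0,1.5,6],0],[[0,0,0],0],[[10,0,0],0],[[15,0,0],0],[[15,0,0],0],[[15,0,0],0],[[5,0,0],0],[[0,0,0],0],[[0,0,0],0],[[0,0,0],0]]'
python3 - <<'E'
from h import *
for n in ['wrist']:
    c=cam(n); save(c,'p3w.png'); w=cloud(c)
    p=near(w,(523,-192),84,92.5,240); print(n,cv2.minAreaRect(p[:,:2].astype(np.float32)))
E
```

```text
clock: 22.9
eef_pos: [597.6, -113.4, 326.4]
eef_rot: [-1.768, 1.569, 2.944]
wrist_force: [-0.2, 1.1, -0.8]
finger_gap: 42.4
clock: 24.15
eef_pos: [599.4, -117.8, 267.9]
eef_rot: [1.272, 1.57, -0.299]
wrist_force: [0.2, -0.4, -1.5]
finger_gap: 42.5
wrist ((519.599365234375, -189.67678833007812), (299.9423522949219, 301.1926574707031), 87.7984390258789)
```

```bash
python3 -m handwheel '[[[5,0,0],0],[[8,0,0],0],[[8,0,0],0],[[8,0,0],0],[[7,0,0],0],[[5,0,0],0],[[4,0,0],0],[[3,0,0],0],[[1,0,0],0],[[0,0,0],0]]'
python3 -m handwheel '[[[1,0,0],0],[[0,0,0],0],[[0,0,0],0],[[0,0,0],0],[[0,0,0],0],[[0,0,0],0],[[0,0,0],0],[[0,0,0],0],[[0,0,0],0],[[0,0,0],0]]'
python3 - <<'E'
from h import *
c=cam('side'); cv2.imwrite('pics/p3s.png',cv2.resize(c['pixels'][80:380,240:540],None,fx=2,fy=2)[:,:,::-1])
E
```

```text
clock: 25.45
eef_pos: [599.3, -117.8, 218.5]
eef_rot: [1.278, 1.571, -0.292]
wrist_force: [0.0, 1.1, -1.6]
finger_gap: 42.8
clock: 26.7
eef_pos: [599.3, -117.7, 217.4]
eef_rot: [0.575, 1.571, -0.996]
wrist_force: [-0.2, 0.4, -1.9]
finger_gap: 42.5
```

View pics/p3s.png

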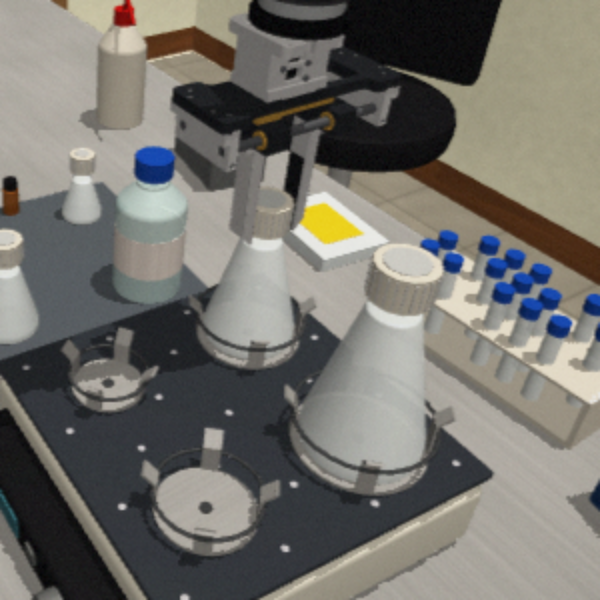

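Flask_250 is seated at crop px (250,330) and flask_500 stands upright at (370,420). I release and go for flask_125.

```bash
python3 -m handwheel '[[[0,0,0],0],[[0,0,0],0],[[0,0,0],0],[[0,0,0],0],[[0,0,0],0],[[-5,0,0],0],[[-15,0,0],0],[[-20,0,0],0],[[-25,0,0],0],[[-25,0,0],0]]' 40
python3 -m handwheel '[[[0,-7,-10],0],[[0,-18,-27],0],[[0,-18,-27],0],[[0,-18,-27],0],[[0,-18,-27],0],[[0,-18,-27],0],[[0,-18,-27],0],[[0,-18,-27],0],[[0,-10,-12],0],[[0,-4,-5],0]]' 0
python3 -m handwheel '[[[10,0,0],0],[[20,0,0],0],[[20,0,0],0],[[20,0,0],0],[[20,0,0],0],[[10,0,0],0],[[0,0,0],0],[[0,0,0],0],[[0,0,0],0],[[0,0,0],0]]' 0
python3 - <<'E'
from h import *
c=cam('wrist'); w=cloud(c)
for k,(xy,h,r) in FL.items():
    p=near(w,xy,h-6,h+6,45)
    if len(p)>100: print(k,len(p),p[:,2].mean(),circ(p))
E
```

```text
clock: 28.0
eef_pos: [599.2, -117.7, 309.5]
eef_rot: [1.317, 1.57, -0.254]
wrist_force: [0.1, 0.1, 0.2]
finger_gap: 78.9
clock: 29.25
eef_pos: [451.7, 98.6, 307.3]
eef_rot: [0.264, 1.571, -1.306]
wrist_force: [-0.2, -0.7, 1.0]
finger_gap: 93.7
clock: 30.5
eef_pos: [452.4, 98.2, 207.8]
eef_rot: [1.667, 1.57, 0.097]
wrist_force: [-0.5, -0.1, 0.1]
finger_gap: 94.1
50 1542 94.45130104094734 [633.45559293 254.94261668  16.49959329]
125 1495 118.89199482622149 [450.95088242  99.84693462  19.24323045]
```

```bash
python3 -m handwheel '[[[10,0,0],0],[[20,0,0],0],[[25,0,0],0],[[20,0,0],0],[[15,0,0],0],[[10,0,0],0],[[6,0,0],0],[[3,0,0],0],[[0,0,0],0],[[0,0,0],0]]' 0 20
python3 -m handwheel '[[[0,0,0],0],[[0,0,0],0],[[0,0,0],0],[[0,0,0],0],[[0,0,0],0],[[0,0,0],0],[[0,0,0],0],[[0,0,0],0],[[0,0,0],0],[[0,0,0],0]]' 255 20
python3 -m handwheel '[[[-5,0,0],0],[[-15,0,0],0],[[-25,0,0],0],[[-30,0,0],0],[[-30,0,0],0],[[-30,0,0],0],[[-30,0,0],0],[[-25,0,0],0],[[-10,0,0],0],[[0,0,0],0]]'
python3 -m handwheel '[[[0,-1,10],0],[[0,-1,25],0],[[0,-1,35],0],[[0,-1,35],0],[[0,-1,35],0],[[0,-1,35],0],[[0,-1,35],0],[[0,-1,35],0],[[0,-1,35],0],[[0,0,35],0]]'
python3 -m handwheel '[[[0,0,25],0],[[0,0,15],0],[[0,0,5.5],0],[[10,0,0],0],[[15,0,0],0],[[15,0,0],0],[[10,0,0],0],[[0,0,0],0],[[0,0,0],0],[[0,0,0],0]]'
```

```text
clock: 31.8
eef_pos: [452.5, 98.3, 98.8]
eef_rot: [1.721, 1.57, 0.151]
wrist_force: [0.2, -0.7, -0.1]
finger_gap: 94.3
clock: 33.05
eef_pos: [452.2, 98.2, 98.4]
eef_rot: [-1.337, 1.571, -2.908]
wrist_force: [-0.4, -0.4, -0.2]
finger_gap: 37.7
clock: 34.3
eef_pos: [452.2, 98.2, 298.8]
eef_rot: [1.688, 1.57, 0.118]
wrist_force: [0.4, 0.7, -1.7]
finger_gap: 37.6
clock: 35.55
eef_pos: [442.5, -218.3, 297.6]
eef_rot: [-2.039, 1.569, 2.673]
wrist_force: [0.7, 0.3, -0.7]
finger_gap: 37.8
clock: 36.8
eef_pos: [443.4, -262.4, 248.9]
eef_rot: [0.955, 1.57, -0.616]
wrist_force: [-0.1, -1.1, -0.3]
finger_gap: 37.7
```

Seat height for the TCP is 98.4 - 3 + 93 = 188.4, so I go down 60.5.

```bash
python3 -m handwheel '[[[8,0,0],0],[[12,0,0],0],[[10,0,0],0],[[8,0,0],0],[[7,0,0],0],[[6,0,0],0],[[5,0,0],0],[[2.5,0,0],0],[[1,0,0],0],[[0,0,0],0]]'
python3 -m handwheel '[[[1,0,0],0],[[0,0,0],0],[[0,0,0],0],[[0,0,0],0],[[0,0,0],0],[[0,0,0],0],[[0,0,0],0],[[0,0,0],0],[[0,0,0],0],[[0,0,0],0]]'
python3 - <<'E'
from h import *
c=cam('side'); cv2.imwrite('pics/p4s.png',cv2.resize(c['pixels'][80:380,240:540],None,fx=2,fy=2)[:,:,::-1])
E
```

```text
clock: 38.05
eef_pos: [443.4, -262.3, 189.1]
eef_rot: [0.924, 1.571, -0.647]
wrist_force: [0.6, 0.2, -0.9]
finger_gap: 37.9
clock: 39.3
eef_pos: [443.4, -262.4, 188.3]
eef_rot: [0.846, 1.57, -0.724]
wrist_force: [-1.0, -0.2, 5.0]
finger_gap: 37.7
```

View pics/p4s.png

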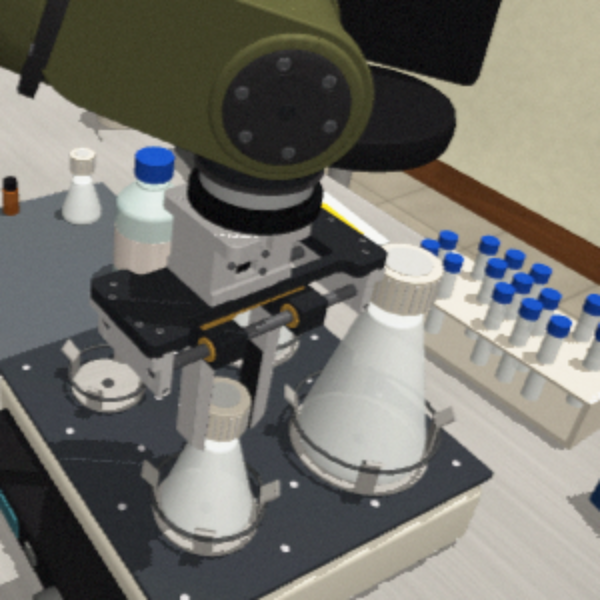

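Flask_125 is inside clamp_125 at crop px (207,490), with contact felt (5 N). I release and go to flask_50.

```bash
python3 -m handwheel '[[[0,0,0],0],[[0,0,0],0],[[0,0,0],0],[[0,0,0],0],[[0,0,0],0],[[-5,0,0],0],[[-15,0,0],0],[[-25,0,0],0],[[-30,0,0],0],[[-25,0,0],0]]' 50
python3 -m handwheel '[[[0,5,-12],0],[[0,9,-24],0],[[0,12.5,-34],0],[[0,12.5,-34],0],[[0,12.5,-34],0],[[0,12.5,-34],0],[[0,12.5,-34],0],[[0,12.5,-34],0],[[0,12.5,-34],0],[[0,12.5,-34],0]]' 0
python3 -m handwheel '[[[0,12.5,-34],0],[[0,12.5,-34],0],[[0,12.5,-34],0],[[0,12.5,-34],0],[[0,12.5,-34],0],[[0,9,-22],0],[[0,5.5,-16],0],[[0,0,0],0],[[10,0,0],0],[[20,0,0],0]]' 0
python3 -m handwheel '[[[20,0,0],0],[[20,0,0],0],[[20,0,0],0],[[10,0,0],0],[[0,0,0],0],[[0,0,0],0],[[0,0,0],0],[[0,0,0],0],[[0,0,0],0],[[0,0,0],0]]' 0
python3 - <<'E'
from h import *
c=cam('wrist'); w=cloud(c)
for k,(xy,h,r) in FL.items():
    p=near(w,xy,h-6,h+6,45)
    if len(p)>100: print(k,len(p),p[:,2].mean(),circ(p))
E
```

```text
clock: 40.6
eef_pos: [443.4, -262.3, 290.4]
eef_rot: [0.936, 1.569, -0.635]
wrist_force: [-0.6, 0.1, -0.0]
finger_gap: 75.5
clock: 41.85
eef_pos: [557.2, 47.7, 287.2]
eef_rot: [-1.622, 1.57, 3.091]
wrist_force: [-0.5, 0.1, -0.2]
finger_gap: 94.2
clock: 43.1
eef_pos: [634.1, 253.2, 257.7]
eef_rot: [1.832, 1.57, 0.261]
wrist_force: [0.3, -0.7, 0.1]
finger_gap: 94.0
clock: 44.35
eef_pos: [634.2, 253.8, 188.0]
eef_rot: [-0.371, 1.571, -1.941]
wrist_force: [0.2, 0.2, 0.8]
finger_gap: 94.1
50 1050 94.7916190416439 [634.12376978 255.71538456  16.3709042 ]
```

```bash
python3 -m handwheel '[[[10,0,0],0],[[20,0,0],0],[[25,0,0],0],[[22,0,0],0],[[15,0,0],0],[[10,0,0],0],[[7,0,0],0],[[3,0,0],0],[[0,0,0],0],[[0,0,0],0]]' 0 20
python3 -m handwheel '[[[0,0,0],0],[[0,0,0],0],[[0,0,0],0],[[0,0,0],0],[[0,0,0],0],[[0,0,0],0],[[0,0,0],0],[[0,0,0],0],[[0,0,0],0],[[0,0,0],0]]' 255 20
python3 -m handwheel '[[[-5,0,0],0],[[-15,0,0],0],[[-25,0,0],0],[[-30,0,0],0],[[-30,0,0],0],[[-30,0,0],0],[[-30,0,0],0],[[-25,0,0],0],[[-10,0,0],0],[[0,0,0],0]]'
python3 -m handwheel '[[[0,-8,16],0],[[0,-16,32],0],[[0,-18,36],0],[[0,-18,36],0],[[0,-18,36],0],[[0,-18,36],0],[[0,-18,36],0],[[0,-18,36],0],[[0,-18,36],0],[[0,-18,36],0]]'
python3 -m handwheel '[[[0,-10,18],0],[[0,-5,9],0],[[0,-2,3],0],[[10,0,0],0],[[15,0,0],0],[[15,0,0],0],[[10,0,0],0],[[0,0,0],0],[[0,0,0],0],[[0,0,0],0]]'
```

```text
clock: 45.65
eef_pos: [634.4, 253.8, 76.5]
eef_rot: [1.892, 1.57, 0.322]
wrist_force: [0.3, -0.1, -0.1]
finger_gap: 93.6
clock: 46.9
eef_pos: [634.2, 253.8, 75.9]
eef_rot: [-1.042, 1.571, -2.613]
wrist_force: [0.1, 0.0, -0.3]
finger_gap: 31.8
clock: 48.15
eef_pos: [634.2, 253.8, 276.4]
eef_rot: [1.915, 1.57, 0.344]
wrist_force: [0.3, 0.4, -0.4]
finger_gap: 31.3
clock: 49.4
eef_pos: [465.2, -83.2, 274.9]
eef_rot: [-1.799, 1.569, 2.914]
wrist_force: [-0.1, 0.7, -0.4]
finger_gap: 31.6
clock: 50.65
eef_pos: [449.5, -112.3, 226.4]
eef_rot: [1.257, 1.57, -0.314]
wrist_force: [-0.5, 0.2, -0.2]
finger_gap: 31.6
```

Seat height is 75.9 + 90 = 165.9, so I go down 60.5.

```bash
python3 -m handwheel '[[[8,0,0],0],[[12,0,0],0],[[10,0,0],0],[[8,0,0],0],[[7,0,0],0],[[6,0,0],0],[[5,0,0],0],[[2.5,0,0],0],[[1,0,0],0],[[0,0,0],0]]'
python3 -m handwheel '[[[1,0,0],0],[[0,0,0],0],[[0,0,0],0],[[0,0,0],0],[[0,0,0],0],[[0,0,0],0],[[0,0,0],0],[[0,0,0],0],[[0,0,0],0],[[0,0,0],0]]'
python3 - <<'E'
from h import *
c=cam('side'); cv2.imwrite('pics/p5s.png',cv2.resize(c['pixels'][80:380,240:540],None,fx=2,fy=2)[:,:,::-1])
E
```

```text
clock: 51.9
eef_pos: [449.3, -112.3, 166.5]
eef_rot: [1.264, 1.571, -0.307]
wrist_force: [-0.4, 0.1, -0.8]
finger_gap: 31.8
clock: 53.15
eef_pos: [449.4, -112.3, 165.8]
eef_rot: [1.187, 1.57, -0.384]
wrist_force: [-1.5, -0.4, 6.5]
finger_gap: 31.9
```

View pics/p5s.png

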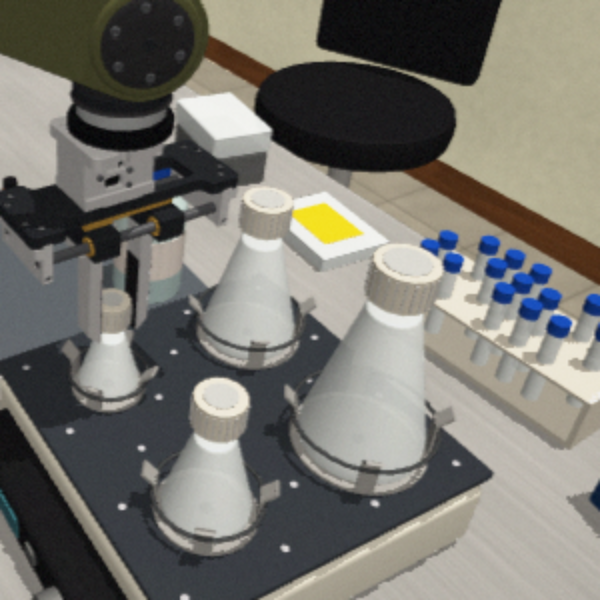

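All four are in their clamps; flask_50 is at crop px (110,375). I release, retreat upward and towards +y, then verify.

```bash
python3 -m handwheel '[[[0,0,0],0],[[0,0,0],0],[[0,0,0],0],[[0,0,0],0],[[0,0,0],0],[[-5,0,0],0],[[-15,0,0],0],[[-25,0,0],0],[[-30,0,0],0],[[-30,0,0],0]]' 60
python3 -m handwheel '[[[-30,0,0],0],[[-20,0,-20],0],[[0,0,-30],0],[[0,0,-35],0],[[0,0,-35],0],[[0,0,-35],0],[[0,0,-35],0],[[0,0,-15],0],[[0,0,0],0],[[0,0,0],0]]'
python3 - <<'E'
from h import *
tops={'50':185,'125':209,'250':239,'500':271}
for n in ['side','top']:
    c=cam(n); w=cloud(c); save(c,'end'+n+'.png')
    q=near(w,(523,-192),85,92,240); r=cv2.minAreaRect(q[:,:2].astype(np.float32)); print(n,r)
    for k,(x,y) in {'50':(449,-112.4),'125':(443.4,-262.3),'250':(599,-118),'500':(593.4,-268)}.items():
        p=near(w,(x,y),tops[k]-6,tops[k]+6,45)
        if len(p)>30: print(n,k,p[:,2].mean(),circ(p)[:2]-np.array(r[0]),'want',np.array([x,y])-[521.2,-190.2])
    d=manip.cut_out('media_bottle',n)
    for e in d[:1]:
        p=w[e['region']];p=p[~np.isnan(p[:,0])];t=p[p[:,2]>168]; print('bottle',np.median(t,0))
E
```

```text
clock: 54.45
eef_pos: [449.2, -112.2, 272.6]
eef_rot: [1.262, 1.57, -0.308]
wrist_force: [0.7, 0.3, -0.3]
finger_gap: 71.7
clock: 55.7
eef_pos: [449.3, 91.9, 320.7]
eef_rot: [0.754, 1.571, -0.817]
wrist_force: [0.6, 0.7, -0.9]
finger_gap: 71.8
side ((520.1453857421875, -189.5665283203125), (301.25927734375, 301.07757568359375), 87.8434829711914)
side 50 183.4040292944256 [-71.12906747  78.268994  ] want [-72.2  77.8]
side 125 207.73014233351728 [-78.35859956 -71.86733992] want [-77.8 -72.1]
side 250 237.6035583253259 [77.85390241 72.68139989] want [77.8 72.2]
side 500 269.78458831348973 [ 71.11565989 -78.04048146] want [ 72.2 -77.8]
bottle [622.92019019  84.21600004 173.36190129]
top ((523.22607421875, -191.83815002441406), (300.18011474609375, 301.34405517578125), 88.20365142822266)
top 50 185.12554616168612 [-71.53452342  80.08734809] want [-72.2  77.8]
top 125 209.33272372583124 [-78.64654686 -70.01535586] want [-77.8 -72.1]
top 250 239.18484475919513 [77.8479604  74.35609077] want [77.8 72.2]
top 500 271.4897208828702 [ 71.08337043 -76.08068474] want [ 72.2 -77.8]
bottle [627.89941335  86.40602929 174.81742227]
```

View pics/endside.png

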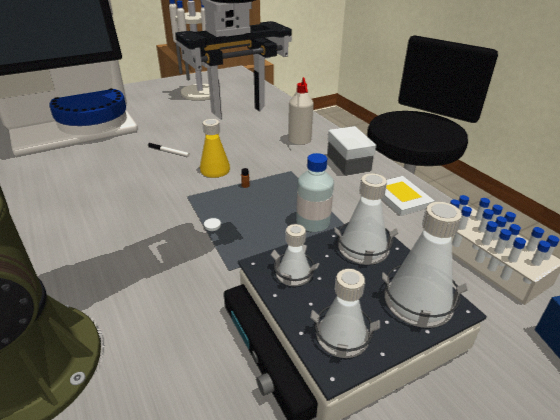

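All four stand upright in their clamps, within 1.2 mm of centre by the side camera and 2.5 mm by the top camera. The cap heights are right and the bottle has not moved.

```bash
python3 -c "
from cell import manip
print(manip.sign_off())"
```

```text
the job is handed in; nothing more can be done
None
```

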